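Change the pH electrode over from its storage jar to the sample beaker on a ratchet stand

ROBOT

A 6-joint arm with a two-finger parallel gripper is mounted at the origin on a cart in front of the work surface, level with it; the furniture and walls round the work are solid. World frame = base frame: x ahead of the robot, y to its left, z up, the work surface at z = 0. Lengths are in mm, angles in rad, forces in N, time in s.
With the tool pointing down it reaches from about 275 to 850 mm from the base axis. Payload 19 kg.
Tool frame: the origin (TCP) lies at the centre of the arm's flange, where the gripper is bolted on; the fingertips stand 173 mm ahead of it and the grasp point (between the pads) lies 155 mm ahead of it (bot.nose_length is the distance from the TCP to the fingertips, in mm); z points along the fingers, y is the line along which they close (so a half turn about z gives the same grasp; the last joint's range is limited). The gripper opens to 85 mm and grips with 20 to 120 N. Pads are 22 mm wide; open, the fingers measure 114 mm over their backs; the gripper's body (76 mm by 85 mm) begins 54 mm behind the grasp point. The pads swing forward as they close: fully open they stand 13 mm farther back than shut.
Start: joints at [-1.248, 0.15, 1.437, -0, 1.554, -0.134], TCP at [253.597, -516.043, 404.667] pointing down, gripper open.
Joint ranges: [-2.8, 2.8], [-0.68, 2.1], [0.12, 2.68], [-1.39, 4.53], [0.16, 2.79], [-2.81, 2.81]. Speed limits (rad/s): [1.89, 1.89, 2.22, 3.01, 3.01, 3.01].

INTERFACE

Orientations are given as a unit quaternion [w, x, y, z].
In Python, from workcell import telemetry, imaging, close_job, bot gives the robot as it stands.
- The arm moves only by the shell command python3 -m inch 'ROWS' [FORCE]. ROWS is text: rows parted by semicolons, each of 5 numbers parted by spaces: the opening, from 0 (shut) to 1 (fully open), then the shift along the tool's x, y, z normalised to -1 to 1, where 1 is 0.2 m, then the turn about the tool's z normalised to -1 to 1, where 1 is 2 rad. A call has 1 to 5 rows; each row is the pose to reach, as a shift and turn from the pose commanded when the call began, along the tool's axes at that moment; what a row does not reach only later rows make up. A row lasts 1/8 s, in which the tool goes at most 62.5 mm and 10.7 degrees, less where a joint would pass 70% of its speed; a pose out of reach is approached as far as the arm can. A call with a number of a shift or a turn outside -1 to 1 is refused whole. A call with a gripper value outside its range is refused whole. The fingers move at their own pace and stop on an object; FORCE is the grip in N (left out, the last holds). Time passes only in rows, so rows that repeat a pose let the fingers close. It gives the time, the measured TCP pose, the force, the opening and the grip force at its end, in the units of the state.
- telemetry.get_state(): the state, without advancing time (a new reading comes with each control period).
- imaging.get_image(name): name is "scene" or "top" or "wrist"; returns a dict with "image" (384x512x3 uint8, red, green, blue), "range_z" (384x512 float32, mm along the optical axis (not along the pixel's ray), 0 where there is no reading), "vertical_fov" (degrees; the focal length in pixels is half the picture's height over the tangent of half this angle, whatever the lens; pixels are square), "cx", "cy" (the principal point, pixels), "cam_to_world" (4x4, takes a point from camera to world coordinates). Camera axes: x right, y up, looking along -z (the intrinsics and any distortion apply to the point x, -y, -z); pixel columns grow to the right and rows downward; lengths in mm; the calibration is good to about 2 mm. A picture is of the moment at which its call begins.
- close_job(): hands the job in; it is judged then, once.
The state is a dict: "time": time; "joints": joint angles; "joint_velocities": joint speeds; "tau": joint torques, N m; "tcp_pos": TCP position; "orientation": TCP orientation; "wrist_force": force on the tool from outside, world axes, zero at the start; "wrist_torque": the same for the moment, N m; "opening": finger opening in mm; "grip_force": force on a finger pad.
Only numpy, scipy, OpenCV 4.12 (cv2) and the standard library are available. Lean on these libraries where they do the work, as an engineer would, in place of code of your own. Each camera call takes 0.05 s, during which the arm holds its last target. There are 200 camera calls.

TASK

The electrode hangs in its storage jar; put it into the sample, the glass beaker with the blue band. Lift the electrode arm by its black grip bar, clicking up the ratchet with the red release bar left alone so that it cannot drop, until the electrode is clear of all the vessels, let a tooth take the weight gently and let go; then slide the tray by its handle as far as it goes so that the sample beaker stands under the electrode. Then squeeze the red release bar to the grip bar, lower the arm gently until its stop screw rests on the depth post without jolting or pressing hard, and let go.

Things in the scene. Friction and masses are not known exactly. Their poses are not given: they have to be found in the camera images.
- stand: electrode stand, fixed to the bench: white base plate 200 x 200 x 14 mm with a toothed aluminium column (24 mm square, to 294 mm height) standing 60 mm behind the plate's centre. Origin: centre of the plate's underside, on the bench. x points to the back (column side), y to the left, z up. All 'stand' coordinates below are in this frame
- column: the fixed toothed column; same origin and axes as the stand. Seventeen steel saw teeth, 6 mm apart, on its front face; the pawl of the carriage rests on their flat tops when joint lift = 0, 6, 12 .. 96 mm and slips over them on the way up
- lift (a joint): height of the blue carriage on the column, m, 0 to 0.098, up positive; starts on the 42 mm tooth; from 0.064 up the electrode is clear of every vessel. About 0.87 kg (0.78 to 0.98) with all it carries, sliding friction about 1.5 N; the clicks add up to about 5 N going up. Without its pawl it falls
- carriage: the carriage on the column with grip bar, electrode arm, electrode, pawl with red release bar and stop screw. Its origin is the stand's origin raised by joint lift
- grip_bar (a point): centre of the black grip bar, fixed on the carriage's left side: an upright plate 8 mm thick (stand x) x 48 mm wide (y) x 26 mm tall, at stand (0.037, 0.090, 0.165 + lift). The red release bar stands behind it with a clear gap of 38 mm (shrinking to 35 mm at each click); nothing lies beneath the two bars down to the base plate
- release_bar (a point): centre of the red release bar, an equal plate 46 mm behind the grip bar (54 mm over both outer faces, 49 mm when squeezed). Squeezing it forward to the grip bar draws the pawl
- release (a joint): travel of the pawl with the release bar, m: under 0.001 = pawl in the teeth, clicks to about 0.0035 over each tooth going up, free of the teeth above 0.004, fully squeezed 0.005. Spring: 2 to 4 N
- electrode: electrode, 12 mm thick glass shaft with blue cap, 160 mm long, clamped in the arm. Origin at its tip, at stand (-0.050, 0, 0.034 + lift); z up along it. Fragile
- depth_post: steel post with a springy rubber top (about 20 N/mm), at the carriage's right; origin: centre of its foot, 14 mm above the bench; top 75 mm above the bench. The carriage's stop screw (8 mm, black knob) lands on it. How far it is screwed out differs each time and is not measured: it lands between lift = 2 and 38 mm, to be felt. Let go higher, and the carriage hangs on a tooth instead
- tray (a joint): position of the white sample tray along the stand's y (left positive), m, -0.060 to 0.060 with hard ends; 0 at the start. Friction about 2 N
- tray_handle (a point): the tray's black upright tab, 14 mm wide (y) x 28 mm (x) x 36 mm tall, in front of the tray; this point, 12 mm below its top, is at stand (-0.132, tray, 0.048)
- sample_beaker: the sample: glass beaker with a blue band, 50 mm wide, 70 mm tall, wall 3 mm, standing loose in a place of the tray (floor 26 mm above the bench), 60 mm to the left or right of the middle place. Origin: centre of its underside
- rinse_cup: plain white plastic cup of the same size, in the tray's place on the other side. Origin: centre of its underside
- storage_jar: grey storage jar, 50 mm wide, 60 mm tall, mouth 32 mm wide, in the tray's middle place with the electrode in it at the start. Origin: centre of its underside

How it is judged (in metres and radians):
On the way, in this order (a step that is already met when the one before it is completed fails the run):
1. The electrode is raised clear of the vessels and hangs on the ratchet, let go, before the tray is moved (value of joint lift above 0.064 m and contact force between the fingers and carriage below 0.1 N and velocity of joint lift between -0.01 and 0.01 m/s and value of joint tray between -0.012 and 0.012 m), for 0.2 s.
2. The tray is slid over so that the sample beaker stands under the raised electrode (horizontal distance between electrode and sample_beaker below 0.007 m and value of joint lift above 0.064 m), for 0.2 s.
At the end, for the whole second after the job is handed in: The carriage rests by its stop screw on the depth post (at least 0.8 N on it), the electrode's tip is down inside the sample beaker, within 7 mm of its axis, and all three vessels stand upright (within 0.1 rad) and at rest (contact force between carriage and depth_post above 0.8 N and horizontal distance between electrode and sample_beaker below 0.007 m and z of electrode in the frame of sample_beaker below 0.048 m and angle between each of sample_beaker, rinse_cup, storage_jar's own z axis and vertical below 0.1 rad and velocity of joint lift between -0.005 and 0.005 m/s); the robot touches nothing.
It fails at once if the carriage comes down on the depth post with a jolt or is pressed on it (over 25 N) (contact force between carriage and depth_post above 25 N).
It fails at once if the arm is let fall instead of being set down or lowered gently (it sinks faster than 0.2 m/s) (velocity of joint lift below -0.2 m/s).
It fails at once if the arm is raised with the pawl drawn by the release bar (value of joint release above 0.0045 m and velocity of joint lift above 0.03 m/s).
It fails at once if the electrode knocks on a vessel (over 3 N) (contact force between electrode and sample_beaker above 3 N or contact force between electrode and rinse_cup above 3 N or contact force between electrode and storage_jar above 3 N).
It also fails if it takes over 72 s, if anything falls off the work surface, if the arm or the gripper's body presses on something with over 40 N, if the wrist force passes 120 N, or if a joint passes its speed limit or range.

## Working session

There is one attempt and no reset: what is moved stays moved. The work goes in short steps, Python scripts to look and compute and a shell command to move; the robot and the scene stay as the last step left them, time stands still between calls to the robot, and variables do not carry over. Pictures are saved under pics/ and viewed, at most 10 in all, crops included, and the job is handed in when it is done.

```bash
ls; mkdir -p pics
python3 - <<'E'
from workcell import telemetry, imaging, bot
import cv2,numpy as np
ims=[]
for n in ("scene","top"):
    d=imaging.get_image(n); np.savez(n,**{k:np.array(v) for k,v in d.items()})
    cv2.imwrite(f"pics/{n}.png",d["image"][:,:,::-1]); print(n,d["vertical_fov"],d["cx"],d["cy"],np.round(d["cam_to_world"],3).tolist(),[k for k in d])
print(telemetry.get_state())
E
```

```text
pics
scene 46.38331932179314 254.45608431509578 195.29798009886346 [[-0.899, 0.208, -0.386, 199.478], [-0.439, -0.428, 0.79, 742.458], [-0.001, 0.879, 0.476, 545.055], [0.0, 0.0, 0.0, 1.0]] ['image', 'range_z', 'vertical_fov', 'cx', 'cy', 'cam_to_world']
top 43.8760933999775 262.7198469395036 195.0725019394985 [[0.004, 0.979, -0.206, 394.492], [-1.0, 0.005, 0.003, -6.723], [0.004, 0.206, 0.979, 958.015], [0.0, 0.0, 0.0, 1.0]] ['image', 'range_z', 'vertical_fov', 'cx', 'cy', 'cam_to_world']
{'time': 0.1, 'joints': array([-1.24798605e+00,  1.50932098e-01,  1.43797109e+00,  1.42070699e-05,
        1.55379310e+00, -1.33997232e-01]), 'joint_velocities': array([ 0.00144077, -0.00184964, -0.00182846, -0.00055377, -0.00095081,
        0.00073236]), 'tau': array([ 1.58978226e-03, -7.14378977e+01, -5.71794176e+01, -3.18352731e-04,
        7.20439988e-03,  7.32085795e-06]), 'tcp_pos': array([ 253.5981518 , -516.01545055,  404.13589116]), 'orientation': array([-5.50029210e-04,  9.74028942e-01,  2.26422868e-01, -4.49469545e-05]), 'wrist_force': array([-0.479131  ,  0.11041332, -0.20318005]), 'wrist_torque': array([0.04061549, 0.03092322, 0.03919967]), 'grip_force': 0.0, 'opening': 85.37968868361392}
```

View pics/scene.png

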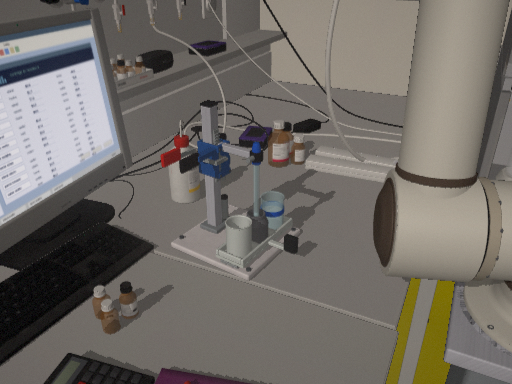

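View pics/top.png

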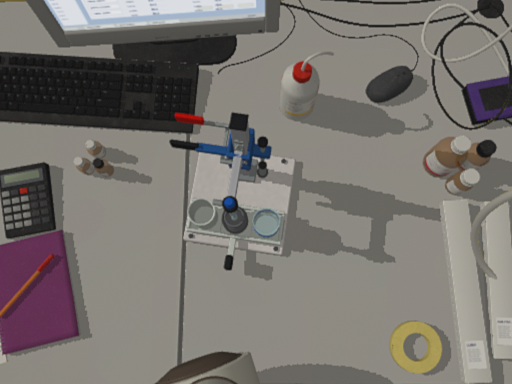

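The scene view shows the stand at (240,220). In the top view the sample (blue ring) is at (266,222), right of the jar (235,220). The rinse cup is at (202,212), the red bar at (190,119), the grip bar at (184,145) and the handle at (229,262). The sample is on the stand's −y side, so the tray must go to +y.

```bash
cat > h.py <<'E'
import numpy as np,cv2
def load(n): return dict(np.load(n+".npz"))
def cloud(d):
    h,w=d["range_z"].shape; f=h/2/np.tan(np.radians(float(d["vertical_fov"]))/2)
    u,v=np.meshgrid(np.arange(w),np.arange(h)); z=d["range_z"]
    P=np.stack([(u-d["cx"])/f*z,-(v-d["cy"])/f*z,-z,np.ones_like(z)],-1)
    return (P@d["cam_to_world"].T)[...,:3]
E
python3 - <<'E'
from h import *
d=load("top");P=cloud(d);im=d["image"].astype(int);hsv=cv2.cvtColor(d["image"],cv2.COLOR_RGB2HSV).astype(int)
v,u=np.mgrid[:384,:512]
def box(a,b,c,e): return (u>=a)&(u<=b)&(v>=c)&(v<=e)
H,S,V=hsv[...,0],hsv[...,1],hsv[...,2]
Z=P[...,2]
M={"red":box(165,212,105,130)&((H<8)|(H>172))&(S>150),
"grip":box(160,202,132,158)&(V<60)&(Z>195),
"col":box(220,255,105,135)&(Z>285)&(Z<305),
"cap":box(215,245,190,215)&(Z>225)&(Z<245)&(H>100)&(H<130)&(S>120),
"handle":box(220,240,252,275)&(V<60)&(Z>45)&(Z<70),
"knob":box(255,272,132,150)&(V<70),"post":box(255,272,158,180)&(V<90)}
W={}
for k,m in M.items():
    p=P[m&(Z>0)]; 
    if not len(p): print(k,0);continue
    top=p[p[:,2]>np.percentile(p[:,2],90)-6]
    r=cv2.minAreaRect(top[:,:2].astype(np.float32)); W[k]=np.array(r[0])
    print(k,m.sum(),len(top),np.round(top.mean(0),1),"zmax",np.round(np.percentile(p[:,2],90),1),np.round(r[0],1),np.round(r[1],1),round(r[2],1))
S_={"red":(83,90),"grip":(37,90),"col":(60,0),"cap":(-50,0),"handle":(-132,0)}
ks=[k for k in S_ if k in W]
A=np.array([S_[k] for k in ks],float);B=np.array([W[k] for k in ks])
a=A-A.mean(0);b=B-B.mean(0);th=np.arctan2((a[:,0]*b[:,1]-a[:,1]*b[:,0]).sum(),(a*b).sum())
R=np.array([[np.cos(th),-np.sin(th)],[np.sin(th),np.cos(th)]]);t=B.mean(0)-R@A.mean(0)
print("yaw",th,"origin",t);print(dict(zip(ks,np.round(B-(A@R.T+t),1).tolist())))
for k,s in {**S_,"mid":(60,90)}.items(): print(k,np.round(R@np.array(s)+t,1))
E
```

```text
red 253 144 [674.  110.5 234.6] zmax 220.7 [548.5  47.6] [324.2  39.8] 26.4
grip 190 139 [634.6 118.7 219.2] zmax 221.0 [635.  118.7] [45.5  7.9] 81.8
col 307 302 [644.2  27.6 294.3] zmax 295.7 [644.9  27.7] [26.1 26.1] 81.7
cap 88 60 [535.8  43.4 235.6] zmax 237.4 [536.1  43.7] [13. 11.] 0.4
handle 98 86 [455.2  54.8  59.5] zmax 61.6 [455.4  55.1] [11.6 26.2] 82.7
knob 99 88 [639.   -8.1 218.3] zmax 219.9 [639.3  -8.5] [16.6 14.7] 0.0
post 184 71 [635.1  -8.2  97.4] zmax 77.3 [521.2 -11.4] [253.1  15.9] 1.5
yaw -0.16292262040051061 origin [558.53801891  22.94875209]
{'red': [-106.5, -50.7], 'grip': [25.4, 12.9], 'col': [27.2, 14.5], 'cap': [26.9, 12.6], 'handle': [27.1, 10.7]}
red [655.   98.3]
grip [609.6 105.8]
col [617.7  13.2]
cap [509.2  31.1]
handle [428.3  44.4]
mid [632.3 102. ]
```

```bash
cat >> h.py <<'E'
YAW=-0.1435; O=np.array([585.5,36.3])
Rs=np.array([[np.cos(YAW),-np.sin(YAW)],[np.sin(YAW),np.cos(YAW)]])
def plan(sx,sy,ztcp,along=0.0):
    """row units to bring the tool axis over stand (sx,sy), TCP height ztcp, tool y at angle 'along' in stand frame"""
    from workcell import telemetry
    from scipy.spatial.transform import Rotation as Ro
    s=telemetry.get_state();q=s["orientation"];T=Ro.from_quat([*q[1:],q[0]]).as_matrix()
    w=Rs@np.array([sx,sy],float)+O; dl=T.T@(np.array([*w,ztcp])-s["tcp_pos"])/200
    ay=np.arctan2(T[1,1],T[0,1]); e=(YAW+along-ay+np.pi)%(2*np.pi)-np.pi
    print("t",round(s["time"],2),"stand",np.round(Rs.T@(s["tcp_pos"][:2]-O),1),"z",round(s["tcp_pos"][2],1),"SHIFT",np.round(dl,3),"TURN",round(-e/2,3),
      "F",np.round(s["wrist_force"],1),"op",round(s["opening"],1),"grip",round(s["grip_force"],1),"tilt",np.round(T[:,2],3))
E
python3 -c "from h import plan;plan(37,90,500)"
python3 -m inch '0.4 0.25 -0.16 -0.3 -0.09;0.4 0.5 -0.32 -0.45 -0.18;0.4 0.7 -0.45 -0.48 -0.27;0.4 0.85 -0.55 -0.48 -0.36;0.4 1 -0.65 -0.48 -0.45' 20
python3 -c "from h import plan;plan(37,90,500)"
```

```text
t 0.1 stand [-249.5 -594.1] z 404.1 SHIFT [ 3.114 -2.014 -0.477] TURN -0.485 F [-0.5  0.1 -0.2] op 85.4 grip 0.0 tilt [-0.     0.001 -1.   ]
time: 0.72
tcp_pos: [376.4, -309.5, 501.0]
orientation: [0.0, 0.776, 0.63, 0.0]
wrist_force: [-0.6, -0.8, -0.5]
opening: 34.2
grip_force: 0.0
t 0.72 stand [-157.5 -372.1] z 501.0 SHIFT [2.368 0.823 0.005] TURN -0.032 F [-0.6 -0.8 -0.5] op 34.2 grip 0.0 tilt [ 0. -0. -1.]
```

```bash
python3 -m inch '0.36 0.25 0.1 0 -0.03;0.36 0.5 0.2 0 -0.03;0.36 0.75 0.3 0 -0.03;0.36 0.95 0.4 0 -0.03;0.36 1 0.41 0 -0.03' >/dev/null
python3 -m inch '0.36 0.25 0.1 0 0;0.36 0.5 0.2 0 0;0.36 0.75 0.3 0 0;0.36 0.95 0.38 0 0;0.36 0.98 0.39 0 0' >/dev/null
python3 -c "from h import plan;plan(37,90,500)"
```

```text
t 1.98 stand [18.7 16.6] z 499.8 SHIFT [ 0.368  0.089 -0.001] TURN -0.004 F [ 0.1 -0.8  0.2] op 30.7 grip 0.0 tilt [-0.001  0.    -1.   ]
```

```bash
python3 -m inch '0.36 0.15 0.04 0 0;0.36 0.28 0.07 0 0;0.36 0.368 0.09 0 -0.004;0.36 0.368 0.09 0 -0.004;0.36 0.368 0.09 0 -0.004' >/dev/null
python3 - <<'E'
from h import *
plan(37,90,362)
from workcell import imaging
d=imaging.get_image("wrist");np.savez("wrist",**{k:np.array(v) for k,v in d.items()});cv2.imwrite("pics/w1.png",d["image"][:,:,::-1])
P=cloud(d)
hsv=cv2.cvtColor(d["image"],cv2.COLOR_RGB2HSV)
S=(P[...,:2]-O)@Rs
for k,m in {"red":((hsv[...,0]<8)|(hsv[...,0]>172))&(hsv[...,1]>150),"black":hsv[...,2]<60}.items():
    m=m&(np.abs(P[...,2]-220)<5)&(np.abs(S[...,1]-90)<40)
    s=S[m]; print(k,len(s), len(s) and (np.round(np.percentile(s,[2,98],axis=0),1).tolist(), np.median(P[m][:,2])))
E
```

```text
t 2.6 stand [36.8 87.6] z 500.8 SHIFT [0.012 0.001 0.694] TURN -0.002 F [-0.8  0.8 -0.1] op 30.9 grip 0.0 tilt [-0. -0. -1.]
red 362 ([[78.8, 70.9], [85.0, 115.0]], np.float64(220.03666244455403))
black 246 ([[34.2, 70.7], [39.0, 115.2]], np.float64(220.3731440107742))
```

View pics/w1.png

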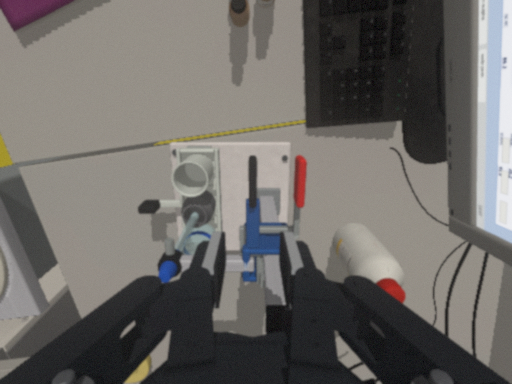

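Wrist view: the black grip bar is at (252,180) and the red bar at (300,180). The measured positions are grip x 36.6 and red x 82, both at height 220, which agrees with the fit.

```bash
python3 -m inch '0.36 0.02 0.001 0.2 -0.002;0.36 0.022 0.001 0.38 -0.002;0.36 0.022 0 0.5 -0.002;0.36 0.022 0 0.6 -0.002;0.36 0.022 0 0.69 -0.002' >/dev/null
python3 -m inch '0.36 0 0 0 0;0.3 0 0 0 0' | tail -3
python3 -c "from h import plan;plan(37,92,362)"
python3 -m inch '0.2 0 0 0 0;0.1 0 0 0 0;0 0 0 0 0;0 0 0 0 0;0 0 0 0 0' 30| tail -3
python3 -c "from h import plan;plan(37,92,362)"
```

```text
wrist_force: [-0.8, -0.4, -0.3]
opening: 25.7
grip_force: 0.0
t 3.52 stand [36.9 92.7] z 363.6 SHIFT [-0.003  0.     0.008] TURN 0.001 F [-0.8 -0.4 -0.3] op 25.7 grip 0.0 tilt [ 0.001  0.    -1.   ]
wrist_force: [-0.4, -1.0, 6.1]
opening: 7.3
grip_force: 31.9
t 4.15 stand [36.8 92.8] z 363.2 SHIFT [-0.004  0.001  0.006] TURN 0.001 F [-0.4 -1.   6.1] op 7.3 grip 31.9 tilt [ 0.001  0.    -1.   ]
```

```bash
python3 -m inch '0 0 0 -0.02 0;0 0 0 -0.045 0;0 0 0 -0.07 0;0 0 0 -0.095 0;0 0 0 -0.12 0' |tail -3
python3 -m inch '0 0 0 -0.02 0;0 0 0 -0.04 0;0 0 0 -0.05 0;0 0 0 -0.05 0;0 0 0 -0.05 0' |tail -3
python3 - <<'E'
from h import *
plan(37,92,390)
from workcell import imaging
for n in ("top","scene"):
    d=imaging.get_image(n);d["image"];P=cloud(d);S=(P[...,:2]-O)@Rs
    h=cv2.cvtColor(d["image"],cv2.COLOR_RGB2HSV)
    m=((h[...,0]<8)|(h[...,0]>172))&(h[...,1]>150)&(abs(S[...,0]-83)<30)&(abs(S[...,1]-90)<30)
    c=(h[...,0]>100)&(h[...,0]<130)&(h[...,1]>120)&(abs(S[...,0]+50)<25)&(abs(S[...,1])<20)
    for k,q in (("red",m),("cap",c)): 
        p=P[q]; print(n,k,len(p),len(p) and np.round(np.percentile(p[:,2],[5,50,95]),1))
E
```

```text
wrist_force: [7.3, 1.1, -20.2]
opening: 7.5
grip_force: 29.0
wrist_force: [5.7, 1.4, -11.8]
opening: 7.6
grip_force: 30.2
t 5.4 stand [37.  92.9] z 395.5 SHIFT [-0.004 -0.     0.028] TURN 0.001 F [  5.7   1.4 -11.8] op 7.6 grip 30.2 tilt [-0.001  0.    -1.   ]
top red 0 0
top cap 123 [250.3 264.5 269.4]
scene red 228 [230.5 242.2 252.5]
scene cap 107 [229.6 259.  268.3]
```

```bash
python3 -m inch '0 0 0 0.003 0;0 0 0 0.006 0;0 0 0 0.009 0;0 0 0 0.012 0;0 0 0 0.012 0' |egrep 'tcp|force'
python3 -m inch '0 0 0 0.002 0;0 0 0 0.004 0;0 0 0 0.004 0' |egrep 'tcp|force'
```

```text
tcp_pos: [635.2, 122.9, 394.3]
wrist_force: [5.5, 1.3, -8.3]
grip_force: 30.8
tcp_pos: [635.2, 122.9, 393.6]
wrist_force: [4.0, 1.7, -7.4]
grip_force: 30.9
```

```bash
python3 -m inch '0 0 0 0.003 0;0 0 0 0.006 0;0 0 0 0.006 0' |egrep 'tcp|force'
python3 -m inch '0 0 0 0.003 0;0 0 0 0.006 0;0 0 0 0.006 0' |egrep 'tcp|force'
python3 -m inch '0 0 0 0.003 0;0 0 0 0.006 0;0 0 0 0.006 0' |egrep 'tcp|force'
```

```text
tcp_pos: [635.1, 122.9, 393.2]
wrist_force: [1.4, 1.9, 5.5]
grip_force: 32.8
tcp_pos: [635.0, 122.9, 392.9]
wrist_force: [-1.5, 0.9, 14.3]
grip_force: 34.1
tcp_pos: [634.9, 122.9, 392.7]
wrist_force: [-4.8, 0.6, 23.8]
grip_force: 35.5
```

```bash
python3 -m inch '0 0 0 -0.006 0;0 0 0 -0.013 0;0 0 0 -0.013 0' |egrep 'tcp|force'
python3 -m inch '0.1 0 0 0 0;0.2 0 0 0 0;0.32 0 0 0 0;0.32 0 0 0 0;0.32 0 0 0 0' |egrep 'tcp|force|open'
python3 -m inch '0.32 0 0 -0.2 0;0.32 0 0 -0.4 0;0.32 0 0 -0.6 0;0.32 0 0 -0.75 0;0.32 0 0 -0.75 0' |egrep 'tcp|force|open'
python3 - <<'E'
from h import *
plan(-132,60,400,np.pi/2);plan(-132,60,400,-np.pi/2)
from workcell import imaging,telemetry
print(telemetry.get_state()["joints"])
d=imaging.get_image("top");P=cloud(d);S=(P[...,:2]-O)@Rs
h=cv2.cvtColor(d["image"],cv2.COLOR_RGB2HSV)
c=(h[...,0]>100)&(h[...,0]<130)&(h[...,1]>120)&(abs(S[...,0]+50)<25)&(abs(S[...,1])<20)
print(np.round(np.percentile(P[c][:,2],[5,50,95]),1))
E
```

```text
tcp_pos: [635.2, 122.9, 393.1]
wrist_force: [1.1, 1.0, 6.3]
grip_force: 33.1
tcp_pos: [635.2, 122.9, 392.5]
wrist_force: [-0.3, -0.3, 0.0]
opening: 27.4
grip_force: 0.0
tcp_pos: [634.9, 122.9, 545.0]
wrist_force: [-0.2, -0.4, -0.4]
opening: 27.0
grip_force: 0.0
t 9.25 stand [36.5 92.8] z 545.0 SHIFT [-0.163 -0.845  0.722] TURN -0.785 F [-0.2 -0.4 -0.4] op 27.0 grip 0.0 tilt [ 0.004  0.    -1.   ]
t 9.25 stand [36.5 92.8] z 545.0 SHIFT [-0.163 -0.845  0.722] TURN 0.786 F [-0.2 -0.4 -0.4] op 27.0 grip 0.0 tilt [ 0.004  0.    -1.   ]
[7.21249141e-02 3.03945643e-01 9.71872158e-01 1.03790128e-04
 1.86199558e+00 2.14133081e-01]
[248.  263.3 267.5]
```

```bash
python3 -m inch '0.5 -0.1 -0.2 0 -0.09;0.5 -0.2 -0.4 0 -0.18;0.5 -0.3 -0.6 0 -0.27;0.5 -0.4 -0.8 0 -0.36;0.5 -0.46 -0.85 0 -0.45' |egrep 'tcp|force|open'
python3 -m inch '0.5 0 0 0 -0.09;0.5 0 0 0 -0.18;0.5 0 0 0 -0.27;0.5 0 0 0 -0.335;0.5 0 0 0 -0.335' |egrep 'tcp|force|open'
python3 -c "
from h import *
plan(-133,0,203,np.pi/2)"
```

```text
tcp_pos: [451.8, 55.6, 542.1]
wrist_force: [0.4, -0.6, 0.3]
opening: 42.8
grip_force: 0.0
tcp_pos: [453.9, 55.9, 541.5]
wrist_force: [-0.4, 0.8, -0.7]
opening: 42.8
grip_force: 0.0
t 10.55 stand [-133.     0.6] z 541.5 SHIFT [-0.003 -0.003  1.693] TURN 0.0 F [-0.4  0.8 -0.7] op 42.8 grip 0.0 tilt [-0.001  0.    -1.   ]
```

```bash
python3 -m inch '0.5 0 0 0.25 0;0.5 0 0 0.5 0;0.5 0 0 0.75 0;0.5 0 0 0.95 0;0.5 0 0 1 0' |egrep 'tcp|force|open'
python3 -c "
from h import *
plan(-133,0,207,np.pi/2)"
python3 -m inch '0.5 0 0 0.2 0;0.5 0 0 0.4 0;0.5 0 0 0.55 0;0.5 0 0 0.65 0;0.5 0 0 0.66 0' |egrep 'tcp|force|open'
python3 -c "
from h import *
plan(-133,0,207,np.pi/2)"
```

```text
tcp_pos: [453.3, 55.9, 340.2]
wrist_force: [0.4, -0.1, 1.1]
opening: 42.4
grip_force: 0.0
t 11.18 stand [-133.6    0.5] z 340.2 SHIFT [-0.006 -0.002  0.666] TURN -0.001 F [ 0.4 -0.1  1.1] op 42.4 grip 0.0 tilt [-0.004  0.    -1.   ]
tcp_pos: [454.1, 55.9, 210.5]
wrist_force: [1.2, -1.5, 0.7]
opening: 42.4
grip_force: 0.0
t 11.8 stand [-132.9    0.6] z 210.5 SHIFT [ 0.001 -0.003  0.017] TURN -0.0 F [ 1.2 -1.5  0.7] op 42.4 grip 0.0 tilt [-0.001  0.    -1.   ]
```

```bash
python3 -m inch '0.3 0 0 0 0;0.1 0 0 0 0;0 0 0 0 0;0 0 0 0 0;0 0 0 0 0' 25|egrep 'tcp|force|open'
python3 -m inch '0 0 0.01 0 0;0 0 0.03 0 0;0 0 0.06 0 0;0 0 0.09 0 0;0 0 0.12 0 0' |egrep 'tcp|force|open'
python3 -m inch '0 0 0.03 0 0;0 0 0.06 0 0;0 0 0.09 0 0;0 0 0.11 0 0;0 0 0.13 0 0' |egrep 'tcp|force|open'
python3 -m inch '0 0 0.015 0 0;0 0 0.025 0 0;0 0 0.035 0 0;0 0 0.04 0 0;0 0 0.04 0 0' |egrep 'tcp|force|open'
python3 -c "
from h import *
plan(-133,60,207,np.pi/2)"
```

```text
tcp_pos: [454.3, 55.9, 211.8]
wrist_force: [-0.4, 0.6, 6.3]
opening: 13.4
grip_force: 27.6
tcp_pos: [457.8, 79.7, 211.9]
wrist_force: [-0.2, -2.1, 5.9]
opening: 13.3
grip_force: 27.5
tcp_pos: [461.5, 105.5, 211.8]
wrist_force: [-0.2, -2.6, 7.8]
opening: 13.4
grip_force: 27.7
tcp_pos: [462.7, 113.4, 211.8]
wrist_force: [0.6, 0.5, 6.4]
opening: 13.5
grip_force: 27.6
t 14.3 stand [-132.6   58.7] z 211.8 SHIFT [0.002 0.006 0.024] TURN 0.0 F [0.6 0.5 6.4] op 13.5 grip 27.6 tilt [ 0.002  0.    -1.   ]
```

```bash
python3 -m inch '0 0 0.004 0 0;0 0 0.008 0 0;0 0 0.012 0 0;0 0 0.016 0 0;0 0 0.016 0 0' |egrep 'tcp|force|open'
python3 -c "
from h import *
plan(-133,60,207,np.pi/2)"
```

```text
tcp_pos: [463.1, 116.4, 211.8]
wrist_force: [0.8, -3.6, 7.1]
opening: 13.4
grip_force: 27.7
t 14.93 stand [-132.6   61.7] z 211.8 SHIFT [ 0.002 -0.009  0.024] TURN 0.0 F [ 0.8 -3.6  7.1] op 13.4 grip 27.7 tilt [ 0.002 -0.    -1.   ]
```

```bash
python3 -m inch '0 0 0.004 0 0;0 0 0.008 0 0;0 0 0.008 0 0' |egrep 'tcp|force|open'
python3 -m inch '0 0 0.004 0 0;0 0 0.008 0 0;0 0 0.008 0 0' |egrep 'tcp|force|open'
```

```text
tcp_pos: [463.2, 117.0, 211.8]
wrist_force: [-4.2, -18.5, 11.3]
opening: 13.4
grip_force: 28.2
tcp_pos: [463.4, 117.6, 211.8]
wrist_force: [-5.2, -36.1, 14.2]
opening: 13.1
grip_force: 29.1
```

```bash
python3 -m inch '0 0 -0.006 0 0;0 0 -0.012 0 0;0 0 -0.013 0 0' |egrep 'tcp|force|open'
python3 -m inch '0.1 0 0 0 0;0.25 0 0 0 0;0.4 0 0 0 0;0.5 0 0 0 0;0.5 0 0 0 0' |egrep 'tcp|force|open'
python3 -m inch '0.6 0 0 -0.25 0;0.8 0 0 -0.5 0;0.9 0 0 -0.75 0;0.9 0 0 -0.97 0;0.9 0 0 -0.97 0' |egrep 'tcp|force|open'
python3 -m inch '0.9 0 0 -0.25 0.09;0.9 0 0 -0.5 0.18;0.9 0 0 -0.7 0.27;0.9 0 0 -0.72 0.36;0.9 0 0 -0.72 0.45' |egrep 'tcp|force|open'
python3 - <<'E'
from h import *
plan(60,91,545)
from workcell import imaging
d=imaging.get_image("top");P=cloud(d);S=(P[...,:2]-O)@Rs
cv2.imwrite("pics/top2.png",cv2.resize(d["image"][80:300,130:330,::-1],None,fx=2.5,fy=2.5))
h=cv2.cvtColor(d["image"],cv2.COLOR_RGB2HSV)
c=(h[...,0]>100)&(h[...,0]<130)&(h[...,1]>120)&(abs(S[...,0]+50)<25)&(abs(S[...,1])<20)
print(np.round(np.percentile(P[c][:,2],[5,50,95]),1))
for n,y in (("sample",0),("jar",60),("cup",120)):
    m=(abs(S[...,0]+50)<32)&(abs(S[...,1]-y)<32)&(P[...,2]>75)&(P[...,2]<100)
    print(n,m.sum(),np.round(cv2.minEnclosingCircle(S[m].astype(np.float32)),1) if 0 else np.round([*(S[m].min(0)),*(S[m].max(0))],1))
E
```

```text
tcp_pos: [463.2, 116.5, 211.8]
wrist_force: [-1.5, -7.5, 7.8]
opening: 13.7
grip_force: 28.0
tcp_pos: [462.7, 117.1, 210.5]
wrist_force: [0.2, 0.6, -0.4]
opening: 42.8
grip_force: 0.0
tcp_pos: [462.9, 117.1, 407.7]
wrist_force: [0.6, 0.3, 0.2]
opening: 76.9
grip_force: 0.0
tcp_pos: [462.9, 117.1, 548.1]
wrist_force: [-0.2, -0.5, -0.2]
opening: 76.9
grip_force: 0.0
t 17.93 stand [-132.9   62.4] z 548.1 SHIFT [-0.483  0.847  0.015] TURN 0.333 F [-0.2 -0.5 -0.2] op 76.9 grip 0.0 tilt [-0.  0. -1.]
[248.  262.2 267.6]
sample 180 [-74.6 -25.  -24.4  25.4]
jar 152 [-69.4  40.3 -31.   79.4]Traceback (most recent call last):
  File "<stdin>", line 11, in <module>
    return umr_minimum(a, axis, None, out, keepdims, initial, where)
ValueError: zero-size array to reduction operation minimum which has no identity
```

View pics/top2.png

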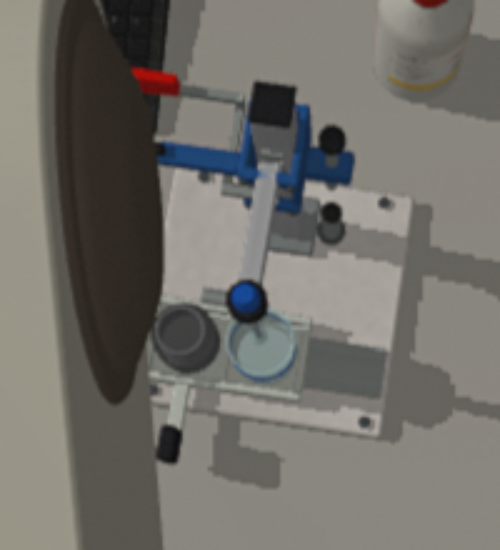

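The top view confirms the sample beaker under the cap (245,300), with its centre measured at (−49.5, 0.2). The lift is still at 72 mm. Next I move over both bars.

```bash
python3 -m inch '1 -0.1 0.2 0 0.09;1 -0.2 0.4 0 0.18;1 -0.3 0.6 0 0.27;1 -0.4 0.8 0 0.333;1 -0.483 0.835 0 0.333' |egrep 'tcp|force|open'
python3 -m inch '1 0 0 0 0;1 0 0 0 0' >/dev/null
python3 -c "
from h import *
plan(57.3,92,389)"
```

```text
tcp_pos: [658.2, 118.1, 545.5]
wrist_force: [0.1, 0.3, -0.6]
opening: 85.5
grip_force: 0.0
t 18.85 stand [57.3 90.8] z 548.3 SHIFT [0.006 0.    0.796] TURN 0.004 F [-0.   0.4 -0.4] op 85.7 grip 0.0 tilt [-0.  0. -1.]
```

```bash
python3 -m inch '1 0.006 0 0.25 0.004;1 0.006 0 0.45 0.004;1 0.006 0 0.6 0.004;1 0.006 0 0.7 0.004;1 0.006 0 0.785 0.004' |egrep 'tcp|force|open'
python3 -m inch '0.85 0 0 0 0;0.78 0 0 0 0;0.78 0 0 0 0' |egrep 'tcp|force|open'
python3 - <<'E'
from h import *
plan(57.3,92,389)
from workcell import imaging
d=imaging.get_image("wrist");cv2.imwrite("pics/w2.png",d["image"][:,:,::-1])
E
```

```text
tcp_pos: [655.0, 119.3, 391.3]
wrist_force: [0.0, -0.3, 0.1]
opening: 85.7
grip_force: 0.0
tcp_pos: [655.8, 119.0, 392.5]
wrist_force: [0.1, 0.2, -0.3]
opening: 66.3
grip_force: 0.0
t 19.85 stand [57.8 91.9] z 392.5 SHIFT [ 0.001 -0.002  0.018] TURN -0.001 F [ 0.1  0.2 -0.3] op 66.3 grip 0.0 tilt [ 0.001  0.    -1.   ]
```

View pics/w2.png

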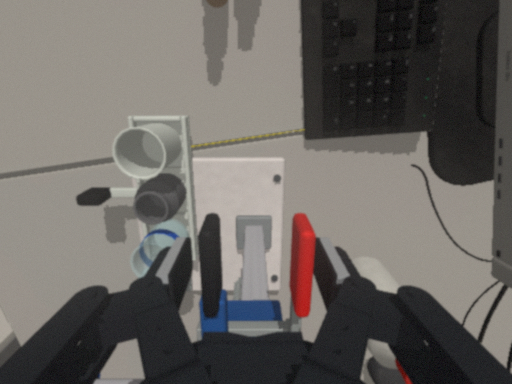

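The wrist view shows the fingers straddling the black bar at (210,265) and the red bar at (302,265), with all vessels upright. Next I squeeze.

```bash
python3 -m inch '0.76 0 -0.003 0.015 0;0.68 0 -0.003 0.015 0;0.5 0 -0.003 0.015 0;0.5 0 -0.003 0.015 0;0.5 0 -0.003 0.015 0' 50|egrep 'tcp|force|open'
python3 -c "
from h import *
plan(57.3,92,389)"
```

```text
tcp_pos: [655.1, 119.2, 387.9]
wrist_force: [-5.4, 1.5, -7.5]
opening: 47.0
grip_force: 56.4
t 20.52 stand [57. 92.] z 387.9 SHIFT [ 0.     0.001 -0.006] TURN -0.001 F [-5.4  1.5 -7.5] op 47.0 grip 56.4 tilt [-0.001  0.    -1.   ]
```

```bash
python3 -m inch '0.5 0 0 0.01 0;0.5 0 0 0.03 0;0.5 0 0 0.05 0;0.5 0 0 0.065 0;0.5 0 0 0.075 0' |egrep 'tcp|force|open'
python3 -m inch '0.5 0 0 0.015 0;0.5 0 0 0.03 0;0.5 0 0 0.045 0;0.5 0 0 0.055 0;0.5 0 0 0.06 0' |egrep 'tcp|force|open'
python3 - <<'E'
from h import *
plan(57.3,92,389)
from workcell import imaging
d=imaging.get_image("scene");P=cloud(d);S=(P[...,:2]-O)@Rs
h=cv2.cvtColor(d["image"],cv2.COLOR_RGB2HSV)
c=(h[...,0]>100)&(h[...,0]<130)&(h[...,1]>120)&(abs(S[...,0]+50)<25)&(abs(S[...,1])<20)&(P[...,2]>150)
print(np.round(np.percentile(P[c][:,2],[5,50,95]),1))
E
```

```text
tcp_pos: [655.1, 119.2, 372.8]
wrist_force: [-5.9, 1.1, -7.2]
opening: 46.7
grip_force: 56.5
tcp_pos: [655.0, 119.2, 360.9]
wrist_force: [-5.2, 1.3, -6.4]
opening: 46.7
grip_force: 56.5
t 21.77 stand [57. 92.] z 360.9 SHIFT [ 0.     0.001 -0.14 ] TURN -0.001 F [-5.2  1.3 -6.4] op 46.7 grip 56.5 tilt [-0.001  0.    -1.   ]
[197.  226.  235.3]
```

```bash
cat > ok.py <<'E'
import sys
from workcell import telemetry
s=telemetry.get_state();f=s["wrist_force"][2];print(round(s["time"],2),round(s["tcp_pos"][2],2),round(f,1))
sys.exit(f>-3.5)
E
python3 -m inch '0.5 0 0 0.003 0;0.5 0 0 0.006 0;0.5 0 0 0.009 0;0.5 0 0 0.01 0' >/dev/null; python3 ok.py &&
python3 -m inch '0.5 0 0 0.003 0;0.5 0 0 0.006 0;0.5 0 0 0.009 0;0.5 0 0 0.01 0' >/dev/null; python3 ok.py &&
python3 -m inch '0.5 0 0 0.003 0;0.5 0 0 0.006 0;0.5 0 0 0.009 0;0.5 0 0 0.01 0' >/dev/null && python3 ok.py &&
python3 -m inch '0.5 0 0 0.003 0;0.5 0 0 0.006 0;0.5 0 0 0.009 0;0.5 0 0 0.01 0' >/dev/null && python3 ok.py
```

```text
22.32 359.03 -7.6
22.32 359.03 -7.6False
False
```

```bash
sed -i 's/sys.exit(.*/sys.exit(int(f>-3.5))/' ok.py
python3 -m inch '0.5 0 0 0.003 0;0.5 0 0 0.006 0;0.5 0 0 0.009 0;0.5 0 0 0.01 0' >/dev/null && python3 ok.py &&
python3 -m inch '0.5 0 0 0.003 0;0.5 0 0 0.006 0;0.5 0 0 0.009 0;0.5 0 0 0.01 0' >/dev/null && python3 ok.py &&
python3 -m inch '0.5 0 0 0.003 0;0.5 0 0 0.006 0;0.5 0 0 0.009 0;0.5 0 0 0.01 0' >/dev/null && python3 ok.py &&
python3 -m inch '0.5 0 0 0.003 0;0.5 0 0 0.006 0;0.5 0 0 0.009 0;0.5 0 0 0.01 0' >/dev/null && python3 ok.py &&
python3 -m inch '0.5 0 0 0.003 0;0.5 0 0 0.006 0;0.5 0 0 0.009 0;0.5 0 0 0.01 0' >/dev/null && python3 ok.py &&
python3 -m inch '0.5 0 0 0.003 0;0.5 0 0 0.006 0;0.5 0 0 0.009 0;0.5 0 0 0.01 0' >/dev/null && python3 ok.py
```

```text
22.82 357.02 -7.0
23.32 354.98 -6.5
23.82 353.01 -6.6
24.32 351.01 -7.2
24.82 349.03 -6.4
25.32 347.03 -7.1
```

```bash
python3 -m inch '0.5 0 0 0.003 0;0.5 0 0 0.006 0;0.5 0 0 0.009 0;0.5 0 0 0.01 0' >/dev/null && python3 ok.py &&
python3 -m inch '0.5 0 0 0.003 0;0.5 0 0 0.006 0;0.5 0 0 0.009 0;0.5 0 0 0.01 0' >/dev/null && python3 ok.py &&
python3 -m inch '0.5 0 0 0.003 0;0.5 0 0 0.006 0;0.5 0 0 0.009 0;0.5 0 0 0.01 0' >/dev/null && python3 ok.py &&
python3 -m inch '0.5 0 0 0.003 0;0.5 0 0 0.006 0;0.5 0 0 0.009 0;0.5 0 0 0.01 0' >/dev/null && python3 ok.py &&
python3 -m inch '0.5 0 0 0.003 0;0.5 0 0 0.006 0;0.5 0 0 0.009 0;0.5 0 0 0.01 0' >/dev/null && python3 ok.py &&
python3 -m inch '0.5 0 0 0.003 0;0.5 0 0 0.006 0;0.5 0 0 0.009 0;0.5 0 0 0.01 0' >/dev/null && python3 ok.py &&
python3 -m inch '0.5 0 0 0.003 0;0.5 0 0 0.006 0;0.5 0 0 0.009 0;0.5 0 0 0.01 0' >/dev/null && python3 ok.py &&
python3 -m inch '0.5 0 0 0.003 0;0.5 0 0 0.006 0;0.5 0 0 0.009 0;0.5 0 0 0.01 0' >/dev/null && python3 ok.py
```

```text
25.82 344.99 -6.8
26.32 343.0 -6.5
26.82 340.99 -6.8
27.32 338.99 -6.6
27.82 336.97 -6.6
28.32 334.99 -7.0
28.82 333.0 -6.8
29.32 331.0 -6.5
```

```bash
python3 -m inch '0.5 0 0 0.003 0;0.5 0 0 0.006 0;0.5 0 0 0.009 0;0.5 0 0 0.01 0' >/dev/null && python3 ok.py &&
python3 -m inch '0.5 0 0 0.003 0;0.5 0 0 0.006 0;0.5 0 0 0.009 0;0.5 0 0 0.01 0' >/dev/null && python3 ok.py &&
python3 -m inch '0.5 0 0 0.003 0;0.5 0 0 0.006 0;0.5 0 0 0.009 0;0.5 0 0 0.01 0' >/dev/null && python3 ok.py &&
python3 -m inch '0.5 0 0 0.003 0;0.5 0 0 0.006 0;0.5 0 0 0.009 0;0.5 0 0 0.01 0' >/dev/null && python3 ok.py &&
python3 -m inch '0.5 0 0 0.003 0;0.5 0 0 0.006 0;0.5 0 0 0.009 0;0.5 0 0 0.01 0' >/dev/null && python3 ok.py &&
python3 -m inch '0.5 0 0 0.003 0;0.5 0 0 0.006 0;0.5 0 0 0.009 0;0.5 0 0 0.01 0' >/dev/null && python3 ok.py
```

```text
29.82 329.02 -6.4
30.32 326.98 -6.2
30.82 325.01 -7.1
31.32 322.99 -6.5
31.82 322.52 9.1
```

```bash
python3 -m inch '0.5 0 0 -0.002 0;0.5 0 0 -0.004 0;0.5 0 0 -0.005 0;0.5 0 0 -0.005 0'|egrep 'tcp|force|open'
python3 -m inch '0.62 0 0 0 0;0.72 0 0 0 0;0.85 0 0 0 0;1 0 0 0 0;1 0 0 0 0'|egrep 'tcp|force|open'
python3 - <<'E'
from h import *
plan(60,92,545)
from workcell import imaging
d=imaging.get_image("scene");P=cloud(d);S=(P[...,:2]-O)@Rs
cv2.imwrite("pics/s3.png",cv2.resize(d["image"][80:300,130:330,::-1],None,fx=2.5,fy=2.5))
h=cv2.cvtColor(d["image"],cv2.COLOR_RGB2HSV)
c=(h[...,0]>100)&(h[...,0]<130)&(h[...,1]>120)&(abs(S[...,0]+50)<25)&(abs(S[...,1])<20)&(P[...,2]>150)
print(np.round(np.percentile(P[c][:,2],[5,50,95]),1))
E
```

```text
tcp_pos: [655.0, 119.2, 322.7]
wrist_force: [-6.9, 0.6, -1.0]
opening: 47.0
grip_force: 57.3
tcp_pos: [655.2, 119.0, 322.5]
wrist_force: [-0.1, 0.9, 1.1]
opening: 85.3
grip_force: 0.0
t 32.95 stand [57.1 91.8] z 322.5 SHIFT [ 1.000e-03  1.400e-02 -1.112e+00] TURN -0.001 F [-0.1  0.9  1.1] op 85.3 grip 0.0 tilt [-0.  0. -1.]
[158.5 188.  196.7]
```

View pics/s3.png

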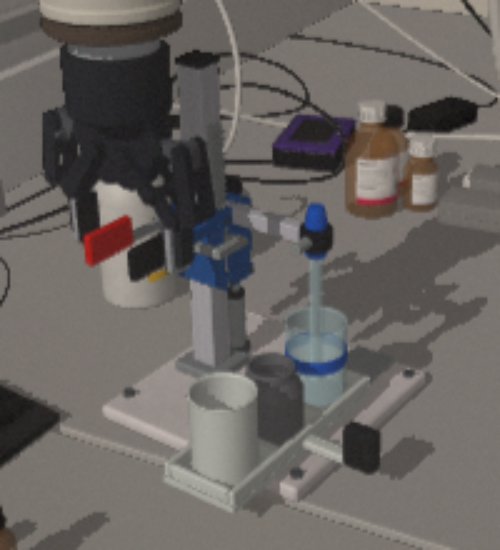

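The scene view shows the electrode (315,300) inside the blue-band beaker. The screw is on the post at (236,300), all vessels are upright and the fingers are open. Next I withdraw.

```bash
python3 -m inch '1 0 0.014 -0.05 0;1 0 0.014 -0.15 0;1 0 0.014 -0.35 0;1 0 0.014 -0.6 0;1 0 0.014 -0.9 0'|egrep 'tcp|force|open'
python3 -m inch '1 0 0 0 0;1 0 0 0 0;1 0 0 0 0'|egrep 'tcp|force'
python3 - <<'E'
from h import *
from workcell import imaging
for n in ("scene","top"):
    d=imaging.get_image(n);P=cloud(d);S=(P[...,:2]-O)@Rs
    h=cv2.cvtColor(d["image"],cv2.COLOR_RGB2HSV)
    c=(h[...,0]>100)&(h[...,0]<130)&(h[...,1]>120)&(abs(S[...,0]+50)<25)&(abs(S[...,1])<20)&(P[...,2]>150)
    r=((h[...,0]<8)|(h[...,0]>172))&(h[...,1]>150)&(abs(S[...,0]-83)<20)&(abs(S[...,1]-90)<30)&(P[...,2]>130)
    for k in (c,r): print(n,k.sum(),k.any() and np.round(np.percentile(P[k][:,2],[5,50,95]),1), k.any() and np.round(np.percentile(S[k][:,0],[5,95]),1))
    if n=="scene": cv2.imwrite("pics/s4.png",cv2.resize(d["image"][130:250,190:300,::-1],None,fx=5,fy=5,interpolation=cv2.INTER_CUBIC))
E
```

```text
tcp_pos: [657.4, 118.6, 505.3]
wrist_force: [1.2, 0.2, 0.1]
opening: 85.4
grip_force: 0.0
tcp_pos: [658.0, 118.6, 501.7]
wrist_force: [-0.8, 0.4, -0.6]
grip_force: 0.0
scene 94 [158.1 187.8 197.3] [-57.6 -45.4]
scene 228 [160.1 171.8 181.3] [76.5 82.3]
top 101 [179.4 193.8 198.3] [-56.8 -40.3]
top 0 False False
```

View pics/s4.png

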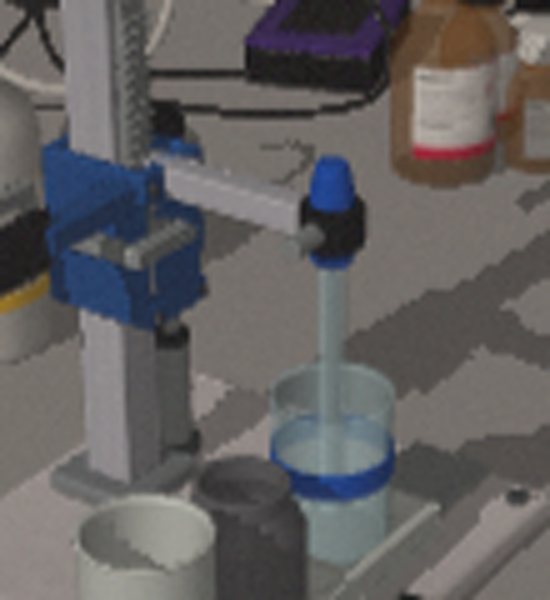

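The red bar and cap have dropped about 71 mm from the ~74 mm lift, so the lift is about 3 mm. That is between teeth, with the screw touching the post top at (172,330). Nothing moved on release, so I hand in.

```bash
python3 -c "
from workcell import close_job
print(close_job())"
```

```text
the job is handed in; nothing more can be done
None
```

I've handed the job in: the electrode is down inside the sample beaker, the stop screw appears to rest on the depth post at a lift of about 3 mm, and the gripper is clear; no verdict came back.

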